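# Tip the large mushroom out of the divided sorting tray

## Robot

A 7-joint arm with a two-finger parallel gripper is mounted at the origin on the work surface; the furniture and walls round the work are solid. World frame = base frame: x ahead of the robot, y to its left, z up, the work surface at z = 0. Lengths are in mm, angles in rad, forces in N, time in s.
With the tool pointing down it reaches from about 400 to 900 mm from the base axis. Payload 5.6 kg.
Tool frame: the origin (TCP) lies midway between the tips of the shut fingers; the grasp point (between the pads) lies 19 mm behind it; x points along the fingers, y is the direction in which the jaws open and shut, and the axes are right-handed (so a half turn about x gives the same grasp; the last joint's range is limited). The gripper opens to 92 mm and grips with 3 to 60 N. Pads are 20 mm wide; open, the fingers measure 128 mm over their backs; the gripper's body (75 mm by 189 mm) begins 69 mm behind the grasp point.
Start: joints at [1.074, 0.468, -0.012, 1.603, 0.006, 1.071, -0.056], TCP at [284.911, -584.238, 214.592] pointing down, gripper open.
Joint ranges: [-2.53, 2.53], [-0.31, 2.02], [-1.57, 1.55], [0.28, 2.44], [-1.29, 4.43], [0.15, 1.84], [-2.92, 2.92]. Speed limits (rad/s): [2.57, 2.57, 3.14, 3.14, 3.14, 3.14, 3.14].

## Interface

Orientations are given as a rotation vector (axis times angle).
In Python, from cell import robot, grip, kin, viewer gives the robot as it stands. Calls block until the motion is done:
- robot.movep(position, orientation): joint-space move of the TCP to a pose.
- robot.servo_line(position, feed=150, rotation=None): straight line of the TCP; rotation=None keeps the orientation; feed is the mean speed in mm/s.
- robot.goto_joints(angles): joint-space move.
- grip(opening, newtons=None): opening from 0.0 (shut) to 1.0 (fully open); newtons is the grip in N (None keeps the last); returns when the fingers have stopped.
- robot.hold(seconds).
- kin.ik(position, orientation): joint angles nearest the present ones, or None.
- robot.observe(): the state.
- viewer.read_camera(name): name is "scene" or "top" or "wrist"; returns the picture (400x640x3 uint8, red, green, blue); there is no depth.
- viewer.camera_info(name): a dict with "camera_matrix" (3x3 intrinsics, pixels), "R" (3x3) and "t" (3): a world point X has camera coordinates R X + t. Camera axes: x right, y down, z forward; pixel columns grow to the right and rows downward; lengths in mm; the calibration is good to about 2 mm. A picture is of the moment at which its call begins: read the wrist's pose just before it. camera_info takes no time and is no camera call; for the wrist camera it gives the pose at the moment of the call.
A pose or a line that the arm cannot do raises robot.IKError and nothing moves.
- robot.job_done(): hands the job in, once; it reports no verdict.
Trained networks look in the newest picture that a camera, given by its name, has taken for a name from the list of things; names that differ only in an ending like _2 or _b are one class to them, and where a whole thing is asked for, a point or a joint stands for the part that bears it (a point fixed in the world has none). Each returns a list of dicts, best first, with "confidence" (0 to 1); they miss things now and then, are a little off and sometimes report something else, mostly with a low value. They report only what shows in the picture. A call takes as long as a camera call. They do not tell look-alikes from the thing itself.
- viewer.silhouettes(name, camera): "mask" (400x640 bool, what is visible of it).
- viewer.pinpoint(name, camera): "at" ([x, y, z] in mm, in the coordinates of the camera as it stood for that picture, good to about 4 mm: a listed point, or the origin of a listed thing).
The state is a dict: "t": time; "joints": joint angles; "joint_velocities": joint speeds; "joint_torque": joint torques, N m; "tcp_pos": TCP position; "tcp_rot": TCP orientation; "contact_force": force on the tool from outside, world axes, zero at the start; "wrist_torque": the same for the moment, N m; "grip_width": opening from 0.0 (shut) to 1.0 (fully open).
Only numpy, scipy, OpenCV 4.12 (cv2) and the standard library are available. Lean on these libraries where they do the work, as an engineer would, in place of code of your own. Each camera call takes 0.05 s, during which the arm holds its last target.

## Task

Pick up the blue two-bay sorting tray by its black handle and tip it on one corner over the white bin, so that the large mushroom drops into the bin through the gap at its bay's outer front corner while the small mushroom stays in the other bay. Then stand the tray level on the table again and let go. Do not touch either mushroom with the fingers and leave the bin standing.

Things in the scene. Friction and masses are not known exactly. Their poses are not given: they have to be found in the camera images.
- tray_grip (a point): Centre of the black handle bar of the loose blue two-bay tray (0.35 kg), 92 mm above the tray's underside, over its middle. Axes are the tray's: x to its closed back wall, y to its left bay, z up. Bar 60 mm long in x, 20 wide in y, 32 tall. Tray 118 mm in x, 234 in y, walls 42 high, floor 10. A 6 mm divider along x under the bar parts two bays, each 110 x 110 mm: left y > 0, right y < 0.
- tray_floor (a point): Middle of the same tray's underside, same axes. Each bay's rim is open at its outer front corner (left: x -59, y +117 mm; right: x -59, y -117): 65 mm of front and side wall are missing down to the floor; 45 mm of front wall stays beside the divider. Lowering one of these corners along its bay's diagonal empties that bay only. Caps slide at 15 to 25 degrees; 40 empties.
- big_cap_center (a point): Centre, half-way up (22 mm), of the large brown mushroom cap, 65 x 60 x 44 mm, 18 g, loose in one of the two bays (left or right). It is the one to tip out.
- small_cap_center (a point): Centre, half-way up (10 mm), of the small flat brown mushroom cap, 45 x 49 x 20 mm, 18 g, loose in the other bay. It must stay in the tray.
- packing_bin: White open plastic bin, loose, 0.32 kg; rim 182 mm in x by 242 mm in y, inside 156 x 216 mm, 135 mm tall, floor 3 mm. Origin at the centre of its underside, z up.
Things that resemble listed ones, but are neither listed nor needed, are in the scene too. Leave any purple or red look-alike of the part that bears big_cap_center alone.

How it is judged:
By the outcome, as a careful person would: the job done as asked, in the order asked, and still so for the second after the job is handed in, with the robot touching nothing.
It also fails if it takes over 61 s, if anything falls off the work surface, if the arm or the gripper's body presses on something with over 40 N, if the wrist force passes 120 N, or if a joint passes its speed limit or range.

## Working session

There is one attempt and no reset: what is moved stays moved. The work goes in short steps, each a Python script; the robot and the scene stay as the last script left them, time stands still between calls to the robot, and variables do not carry over. Pictures are saved under pics/ and viewed, and the job is handed in when it is done.

```bash
ls; mkdir -p pics; cat > h.py <<'E'
import numpy as np, cv2
from cell import robot, grip, kin, viewer
from scipy.spatial.transform import Rotation as Ro
def save(n,img): cv2.imwrite(f'pics/{n}.png',cv2.cvtColor(img,cv2.COLOR_RGB2BGR))
def toworld(at,info): return np.array(info['R']).T@(np.array(at)-np.array(info['t']))
def px(X,info):
    c=np.array(info['R'])@np.array(X)+np.array(info['t']); p=np.array(info['camera_matrix'])@c; return p[:2]/p[2]
E
python3 - <<'E'
from h import *
np.set_printoptions(precision=1,suppress=True)
for c in ['scene','top']:
    img=viewer.read_camera(c); save(c+'0',img); info=viewer.camera_info(c)
    for n in ['tray_grip','tray_floor','big_cap_center','small_cap_center','packing_bin']:
        for d in viewer.pinpoint(n,c):
            w=toworld(d['at'],info); print(c,n,round(d['confidence'],2),w,px(w,info))
print(robot.observe()['t'])
E
```

```text
pics
scene tray_grip 0.86 [ 499.1 -200.8   89.9] [374.4 165.9]
scene tray_floor 0.56 [ 499.6 -195.9    0.7] [368.9 195.2]
scene big_cap_center 0.93 [ 638.9 -252.    20. ] [343.4 150.6]
scene big_cap_center 0.83 [ 361.3 -273.3   25.4] [439.2 202.9]
scene big_cap_center 0.62 [ 498.3 -260.7   30.6] [388.8 173.5]
scene small_cap_center 0.67 [ 512.9 -143.2   20.8] [349.9 197. ]
scene packing_bin 0.97 [538.  179.8   3. ] [228.3 275.1]
top tray_grip 0.88 [ 502.6 -195.4   92.4] [407.5 200.4]
top tray_floor 0.68 [ 502.6 -200.3   94.8] [410.2 200.2]
top tray_floor 0.58 [ 499.3 -197.3    2. ] [400.5 204.2]
top big_cap_center 0.94 [ 367.2 -272.6   26.4] [439.3 263.7]
top big_cap_center 0.65 [ 637.6 -254.7   21.6] [425.9 141.3]
top big_cap_center 0.59 [ 497.4 -254.1   34.5] [429.4 203.8]
top small_cap_center 0.69 [ 520.5 -146.5   16.5] [378.5 194.8]
top packing_bin 0.72 [538.4 183.5  -4.7] [232.7 190.6]
0.6
```

View pics/scene0.png

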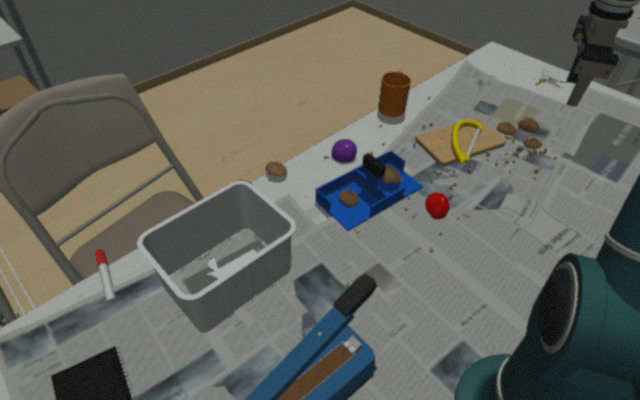

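View pics/top0.png

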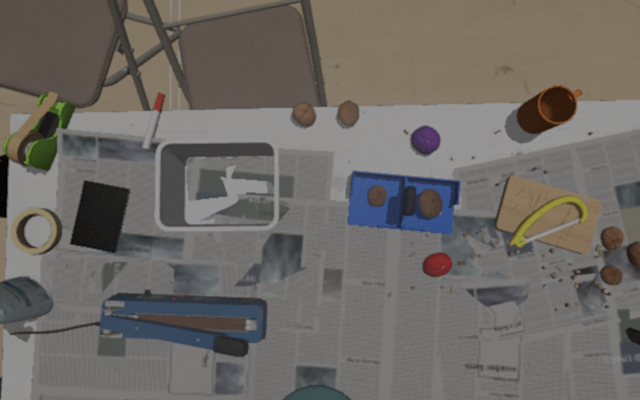

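```bash
python3 - <<'E'
import cv2
a=cv2.imread('pics/top0.png')[120:300,340:490]; cv2.imwrite('pics/top0c.png',cv2.resize(a,None,fx=3.3,fy=3.3,interpolation=cv2.INTER_CUBIC))
E
```

```text
(no output)
```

View pics/top0c.png

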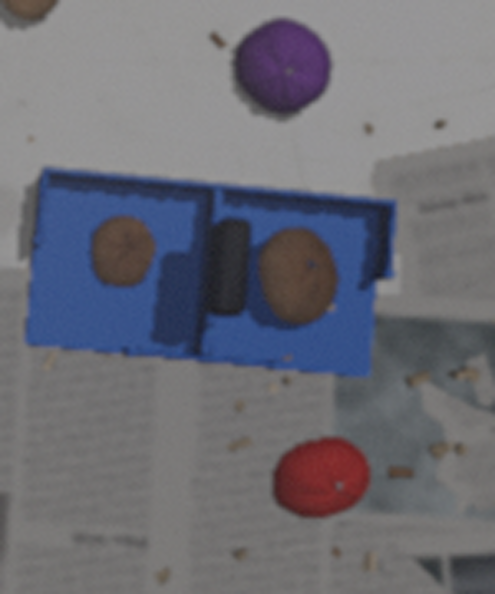

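Candidates, in top-view pixels:
- **Tray:** the blue two-bay tray with a black bar at (407,203). The blue stapler-like object with a black end at (190,320) resembles it.
- **Big cap:** the brown cap in the right bay at (429,204). It could be confused with the purple (426,140), red (438,264), and loose brown caps (305,113), (348,112), (611,238) and (611,275).
- **Small cap:** in the left bay at (377,196).

I choose the tray at (407,203). The crop shows the big cap in the right (y<0) bay. Next I'll measure the yaw and check reachability.

```bash
cat >> h.py <<'E'
def ray(p,info,z):
    K=np.array(info['camera_matrix']);R=np.array(info['R']);t=np.array(info['t'])
    d=R.T@np.linalg.inv(K)@np.array([p[0],p[1],1.]); o=-R.T@t
    return o+d*(z-o[2])/d[2]
def Rtray(psi,th=0.):
    # tray rotation: yaw psi, then tipped by th lowering tray diag (-1,-1)
    ax=np.array([-1,1,0])/np.sqrt(2)  # z x d  with d=(-1,-1)/sqrt2 -> (1,-1)/sqrt2 ; sign checked below
    d=np.array([-1,-1,0])/np.sqrt(2)
    R=Ro.from_rotvec(ax*th)
    if R.apply(d)[2]>0: R=R.inv()
    return (Ro.from_euler('z',psi)*R).as_matrix()
def Rtool(Rt,s):
    x=-Rt[:,2]; y=s*Rt[:,1]; return np.column_stack([x,y,np.cross(x,y)])
def pose(gripc,Rt,s):
    T=Rtool(Rt,s); return np.array(gripc)+19*T[:,0], Ro.from_matrix(T).as_rotvec()
E
python3 - <<'E'
from h import *
np.set_printoptions(precision=3,suppress=True)
o=robot.observe(); print(Ro.from_rotvec(o['tcp_rot']).as_matrix())
info=viewer.camera_info('top')
f=lambda x,y:(340+x/3.3,120+y/3.3)
a=ray(f(28,345),info,10);b=ray(f(370,375),info,10); print(a,b,np.linalg.norm(a-b))
c=ray(f(43,170),info,42);e=ray(f(395,202),info,42);print(c,e,np.linalg.norm(c-e))
for u,v in((a,b),(c,e)): 
    d=u-v; print('yaw',np.arctan2(-d[0],d[1]))
# bin rim corners
for p in [(157,143),(278,143),(278,230),(155,230)]: print('rim',ray(p,info,135))
# IK search
bc=np.array([538,181.])
for s in(1,-1):
  print('pick',s,kin.ik(*pose([501,-198,92],Rtray(-.09),s)),kin.ik(*pose([501,-198,320],Rtray(-.09),s)))
  for psi in np.radians([-45,-20,-5,15,30,45,60]):
    d2=np.array([np.cos(psi+np.pi*1.25),np.sin(psi+np.pi*1.25)])
    C=np.r_[bc-d2*35,160]
    out=[]
    for th in np.radians([0,15,30,45]):
        Rt=Rtray(psi,th); g=C-Rt@np.array([-59+15,-117+15,-92]); q=kin.ik(*pose(g,Rt,s)); out.append(None if q is None else np.array(q))
    print(s,round(np.degrees(psi)),out[0],out[-1],[q is not None for q in out])
E
```

```text
[[-0.     0.438 -0.899]
 [-0.    -0.899 -0.438]
 [-1.     0.     0.   ]]
[455.829 -78.67   10.   ] [ 431.31  -308.003   10.   ] 230.64047109414318
[570.58 -89.5   42.  ] [ 544.651 -319.263   42.   ] 231.22204629158816
yaw -0.10651211471298315
yaw -0.11237756718990881
rim [623.306 301.707 135.   ]
rim [618.042  62.751 135.   ]
rim [447.755  64.843 135.   ]
rim [452.28  304.269 135.   ]
pick 1 [ 0.776  0.561 -0.585  1.949  0.441  0.759  1.416] [ 0.869  0.273 -0.665  1.74   0.18   1.19   1.636]
1 -45 [ 0.139  0.719 -0.842  1.372  0.537  1.286  0.058] [-0.206  0.153 -0.455  2.13   1.249  0.528 -0.869] [True, True, True, True]
1 -20 [ 0.08   0.717 -0.881  1.397  0.557  1.285  0.388] [ 0.672  0.25  -1.23   2.174  1.286  0.254 -0.4  ] [True, True, True, True]
1 -5 [ 0.128  0.772 -1.062  1.436  0.679  1.328  0.511] [-0.28   0.059 -0.064  2.22  -1.16   0.268  2.19 ] [True, True, True, True]
1 15 [ 0.13   0.744 -1.114  1.52   0.681  1.306  0.772] [-0.115  0.111 -0.086  2.163 -1.139  0.613  2.524] [True, True, True, True]
1 30 [ 0.129  0.684 -1.106  1.599  0.635  1.261  1.006] [ 0.924  0.492 -1
[... 665 characters left out ...]
54  2.742] [True, True, True, True]
-1 -5 [-0.074  0.614 -0.659  1.45   0.387  1.209 -2.44 ] [ 0.425  0.128 -0.8    2.184 -0.929  0.204 -1.138] [True, True, True, True]
-1 15 [-0.033  0.597 -0.786  1.531  0.441  1.198 -2.204] [ 0.482  0.179 -0.729  2.13  -0.996  0.529 -0.718] [True, True, True, True]
-1 30 [ 0.021  0.581 -0.893  1.606  0.479  1.188 -2.022] [ 0.476  0.241 -0.667  2.057 -0.887  0.75  -0.571] [True, True, True, True]
-1 45 [ 0.117  0.585 -1.047  1.687  0.54   1.191 -1.852] [ 0.461  0.317 -0.631  1.964 -0.755  0.951 -0.457] [True, True, True, True]
-1 60 [ 0.131  0.492 -1.015  1.776  0.459  1.133 -1.556] [ 0.445  0.402 -0.629  1.857 -0.613  1.133 -0.362] [True, True, True, True]
```

```bash
python3 - <<'E'
from h import *
np.set_printoptions(precision=3,suppress=True)
p,r=pose([500.5,-198.5,270],Rtray(-.109),-1)
robot.movep(p,r); o=robot.observe(); print(o['t'],o['tcp_pos'],o['joints'])
img=viewer.read_camera('wrist'); info=viewer.camera_info('wrist')
for n in ['tray_grip','tray_floor','big_cap_center','small_cap_center']:
    for d in viewer.pinpoint(n,'wrist'): w=toworld(d['at'],info); print(n,round(d['confidence'],2),w,px(w,info))
R=Rtray(-.109)
for P in [(-30,-10,108),(-30,10,108),(30,10,108),(30,-10,108),(59,-117,42),(59,117,42),(-59,117,10),(-59,-117,10)]:
    w=np.array([500.5,-198.5,0])+R@np.array(P,float); u=px(w,info); cv2.circle(img,(int(u[0]),int(u[1])),3,(255,255,0),1)
save('wrist1',img)
E
```

```text
2.225 [ 500.236 -199.605  250.968] [ 0.422  0.249 -0.124  1.831  0.035  1.063 -1.396]
tray_grip 0.75 [ 500.128 -202.053   96.705] [319.973 184.249]
tray_grip 0.21 [ 496.617 -261.61    27.937] [369.939 168.549]
tray_floor 0.63 [ 500.521 -197.374    1.466] [315.892 167.339]
big_cap_center 0.88 [ 500.591 -258.128   30.981] [367.125 166.023]
big_cap_center 0.86 [ 364.172 -271.312   21.524] [383.721 266.145]
big_cap_center 0.68 [ 640.823 -251.831   22.331] [350.865  38.338]
big_cap_center 0.67 [ 497.633 -200.971   94.112] [319.161 186.199]
small_cap_center 0.55 [ 516.005 -140.629   17.341] [267.795 162.272]
```

View pics/wrist1.png

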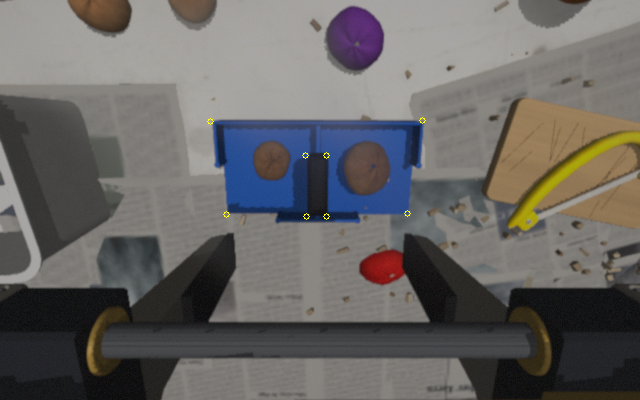

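The wrist view shows the tray at (316,170). The projected model corners and bar lie within about 2–5 px, and the big cap is at (367,166) in the right bay. I'll grasp and lift.

```bash
python3 - <<'E'
from h import *
np.set_printoptions(precision=3,suppress=True)
p,r=pose([500.5,-199.5,92],Rtray(-.109),-1)
robot.servo_line(p+[0,0,60],150); grip(0.65); robot.servo_line(p,80)
o=robot.observe();print(o['t'],o['tcp_pos'],o['contact_force'])
grip(0.0,55); robot.hold(.3)
o=robot.observe();print(o['t'],o['tcp_pos'],o['contact_force'],o['grip_width'],o['joints'])
robot.servo_line(p+[0,0,15],40); robot.servo_line(p+[0,0,235],120)
o=robot.observe();print(o['t'],o['tcp_pos'],o['contact_force'],o['wrist_torque'],o['grip_width'])
save('wrist2',viewer.read_camera('wrist'));save('scene2',viewer.read_camera('scene'))
E
```

```text
4.9417 [ 500.863 -199.588   73.28 ] [ 0.166 -1.234 -0.166]
5.925 [ 500.579 -199.28    73.091] [-1.093  1.953  2.455] 0.21781039007988173 [ 0.404  0.481 -0.109  1.974  0.079  0.69  -1.432]
8.4333 [ 500.169 -199.401  307.29 ] [ 0.767  0.154 -3.994] [ 0.057 -0.     0.019] 0.21752985443693926
```

View pics/wrist2.png

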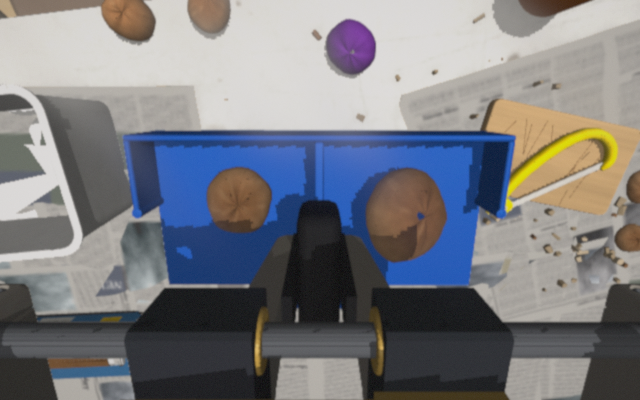

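View pics/scene2.png

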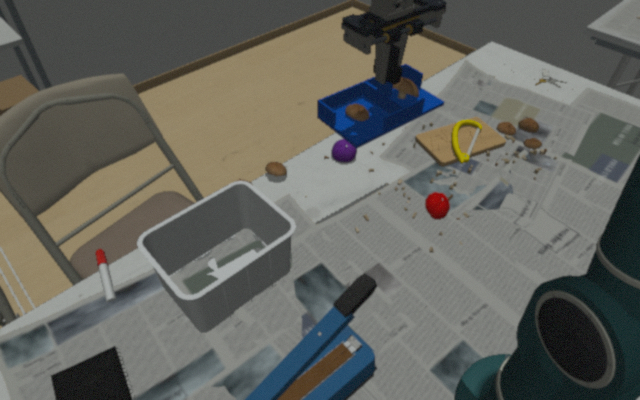

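```bash
cat >> h.py <<'E'
PSI=np.pi/4; BC=np.array([537,182.]); CI=np.array([-44.,-102,-92])
def tippose(th,h,up=35):
    Rt=Rtray(PSI,np.radians(th)); C=np.r_[BC+[0,up],h]; return pose(C-Rt@CI,Rt,-1)
E
python3 - <<'E'
from h import *
np.set_printoptions(precision=3,suppress=True)
p,r=tippose(0,234); print(p)
robot.servo_line(p,130,rotation=r)
o=robot.observe();print(o['t'],o['tcp_pos'],o['joints'],o['grip_width'])
save('top3',viewer.read_camera('top'));save('scene3',viewer.read_camera('scene'))
E
```

```text
[495.988 320.238 307.   ]
12.6833 [496.095 319.972 307.03 ] [-0.204  0.347 -0.547  1.618  0.189  1.23  -1.574] 0.21552760221358258
```

View pics/scene3.png

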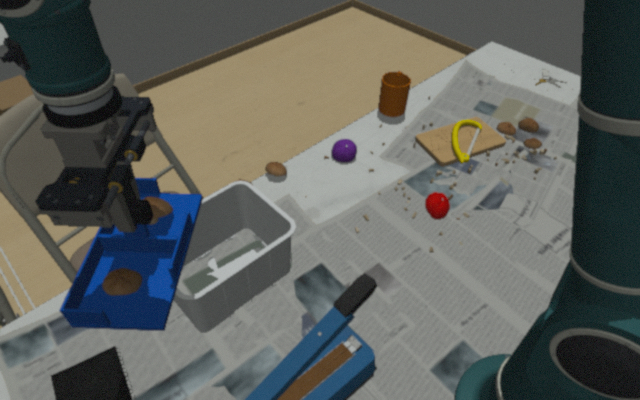

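View pics/top3.png

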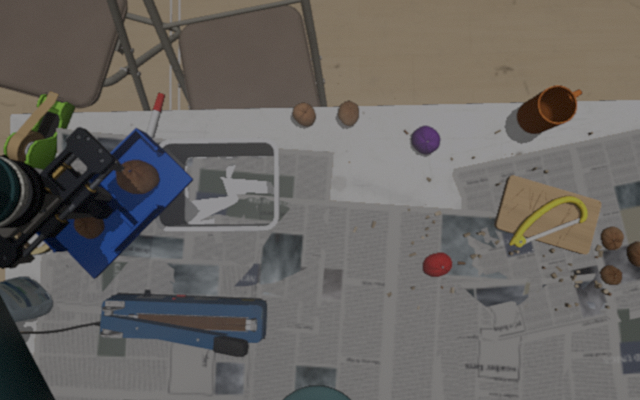

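The tray is level and both caps are still in their bays. The gap corner at top-view (190,180) is over the bin. Now I'll tip it.

```bash
python3 - <<'E'
from h import *
np.set_printoptions(precision=3,suppress=True)
for th,h,f in [(15,215,60),(30,190,50),(43,172,50)]:
    p,r=tippose(th,h); robot.servo_line(p,f,rotation=r)
    o=robot.observe();print(th,o['t'],o['tcp_pos'],p,o['joints'],o['grip_width'])
    save(f'top4_{th}',viewer.read_camera('top'))
robot.hold(.8)
save('top4',viewer.read_camera('top'));save('scene4',viewer.read_camera('scene'));save('wrist4',viewer.read_camera('wrist'))
E
```

```text
15 13.3167 [496.084 297.572 312.492] [495.988 297.826 312.232] [ 0.036  0.262 -0.6    1.741 -0.088  1.049 -1.285] 0.2173465278053843
30 14.0917 [495.726 271.34  305.263] [495.988 269.906 304.839] [ 0.287  0.247 -0.653  1.861 -0.427  0.945 -0.892] 0.21223839429304328
43 14.8667 [496.088 243.723 296.423] [495.988 242.717 295.797] [ 0.49   0.302 -0.697  1.942 -0.692  0.946 -0.544] 0.21626645405566888
```

View pics/scene4.png

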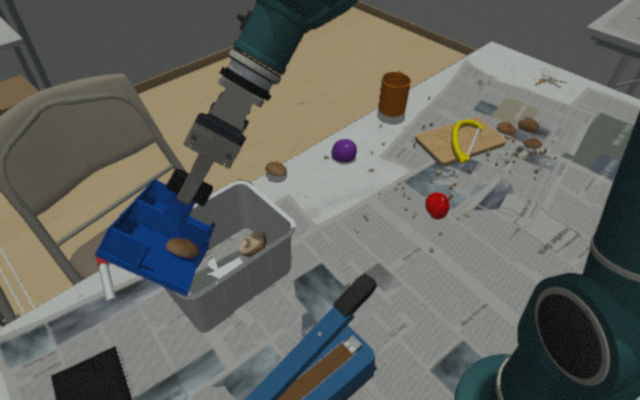

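View pics/top4.png

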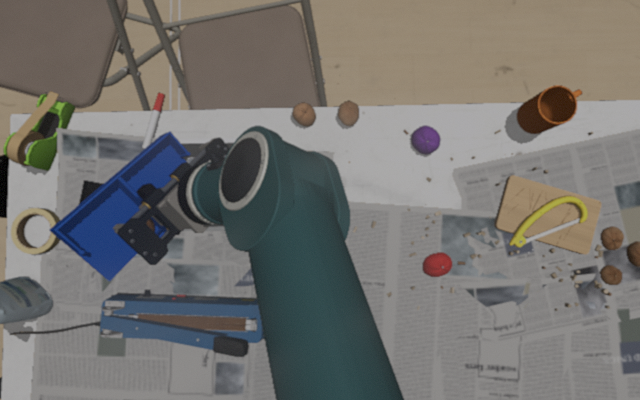

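View pics/wrist4.png

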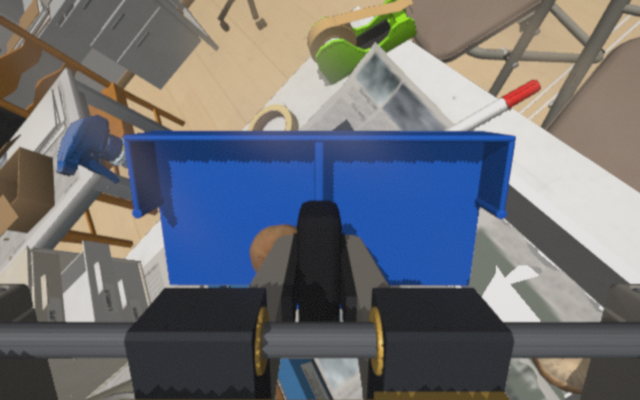

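The large mushroom is in the bin at scene (252,243). The small one sits against the divider and front wall in the left bay at scene (182,247). I'll level the tray and return it to its original spot.

```bash
python3 - <<'E'
from h import *
np.set_printoptions(precision=3,suppress=True)
for th,h,f in [(30,195,50),(15,220,50),(0,240,50)]:
    p,r=tippose(th,h); robot.servo_line(p,f,rotation=r)
p,r=pose([500.5,-199.5,92],Rtray(-.109),-1)
robot.servo_line(p+[0,0,235],130,rotation=r)
robot.servo_line(p+[0,0,30],110)
o=robot.observe();print(o['t'],o['tcp_pos'],o['contact_force'],o['grip_width'])
save('wrist5',viewer.read_camera('wrist'));save('scene5',viewer.read_camera('scene'))
E
```

```text
24.125 [ 500.924 -199.656  103.569] [-0.068  0.239 -4.45 ] 0.2159056615905845
```

View pics/scene5.png

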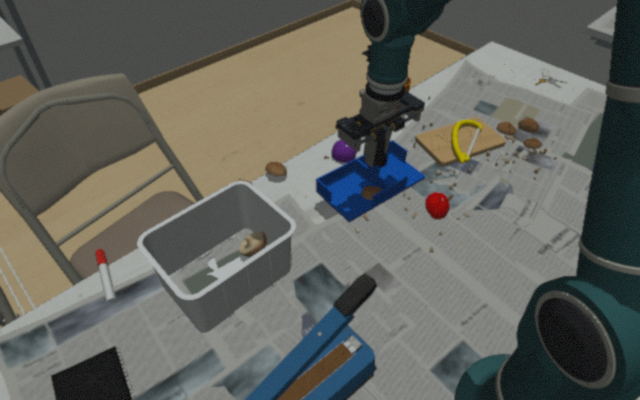

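View pics/wrist5.png

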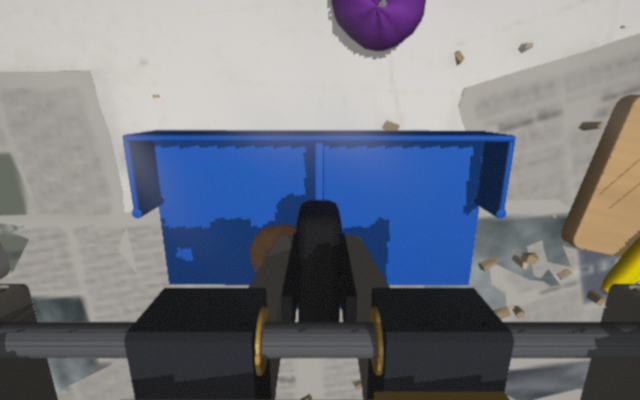

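The tray hasn't slipped in the jaws: its rim pixels match the earlier wrist pictures. I'll lower it and release.

```bash
python3 - <<'E'
from h import *
np.set_printoptions(precision=3,suppress=True)
p,r=pose([500.5,-199.5,92],Rtray(-.109),-1)
robot.servo_line(p+[0,0,5],40)
for dz in [3,2,1,.2,-.5]:
    robot.servo_line(p+[0,0,dz],15); robot.hold(.1)
    o=robot.observe();print(dz,o['t'],o['tcp_pos'],o['contact_force'])
    if o['contact_force'][2]>0: break
robot.hold(.3)
grip(0.6); robot.hold(.2)
o=robot.observe();print(o['t'],o['contact_force'],o['grip_width'])
robot.servo_line(p+[0,0,80],80); robot.servo_line(p+[0,0,230],150)
robot.hold(.3)
save('wrist6',viewer.read_camera('wrist'));save('scene6',viewer.read_camera('scene'))
print(robot.observe()['t'])
E
```

```text
3 25.3833 [ 500.565 -199.516   76.089] [ 0.117 -0.391 -4.025]
2 25.7333 [ 500.505 -199.502   74.995] [-0.115  0.776 -3.702]
1 26.0833 [ 500.506 -199.468   73.981] [ 0.264 -0.137 -4.81 ]
0.2 26.4333 [ 500.485 -199.499   73.176] [ 0.172 -0.258 -4.93 ]
-0.5 26.7833 [ 500.52  -199.533   73.098] [-3.489  1.483  5.146]
27.9583 [-0.078  0.409 -0.335] 0.6028180873758487
30.6667
```

View pics/scene6.png

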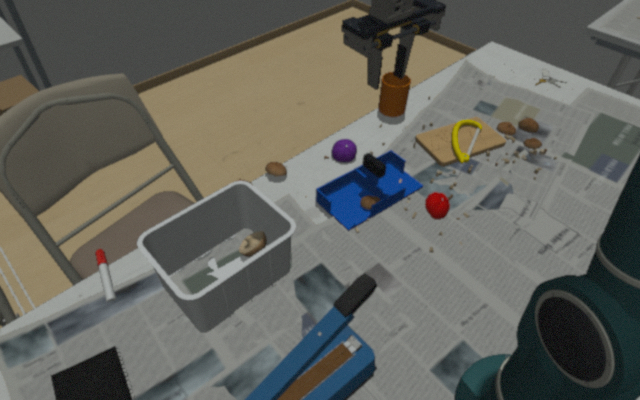

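View pics/wrist6.png

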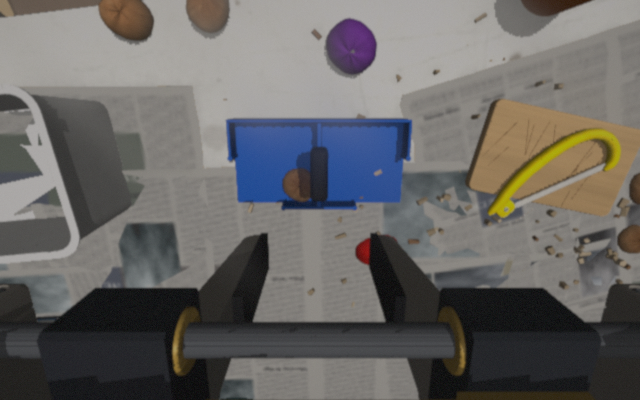

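The tray stands level on the table at wrist (320,165), with the small cap in the left bay at (298,184). The big cap is in the upright bin at scene (252,243), and the gripper is clear, so I'm handing in.

```bash
python3 - <<'E'
from h import *
robot.job_done(); print(robot.observe()['t'])
E
```

```text
the job is handed in; nothing more can be done
the job is handed in; nothing more can be done
```

The large mushroom is in the white bin, and the small one is still in the tray's left bay. I picked the tray up by its black handle, turned it 45° and tipped its right front corner 43° over the bin. Then I levelled it, put it back where it started and let go. I handed in just after 30.7 s.

**Last checks:** The final pictures show the large cap in the upright bin at scene (252,243). The tray stands level and released, with the small cap in the left bay at wrist (298,184) and the gripper clear. The tray did not slip in the grip. The highest wrist force I read was about 6 N, at touchdown, though I only read it at a few stops. None of these checks failed or disagreed.

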